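# Take the charge pressure of a damper with a rod gauge

## Robot

A 6-joint arm with a two-finger parallel gripper is mounted at the origin on the work surface. World frame = base frame: x ahead of the robot, y to its left, z up, the work surface at z = 0. Lengths are in m, angles in degrees, forces in N, time in s.
With the tool pointing down it reaches from about 0.35 to 0.875 m from the base axis. Payload 4.2 kg.
Tool frame: the origin (TCP) lies at the very end of the fingers, on their centre line; the grasp point (between the pads) lies 19 mm behind it (r.grip_point_offset is the distance from the TCP to the grasp point, in m); z points along the fingers, y is the line along which they close (so a half turn about z gives the same grasp; the last joint's range is limited). The gripper opens to 87 mm and grips with 3 to 60 N. Pads are 19 mm wide; open, the fingers measure 117 mm over their backs; the gripper's body (75 mm by 190 mm) begins 51 mm behind the grasp point.
Start: joints at [-52.391, 22.042, 0.453, 0, -68.411, -14.817], TCP at [0.242, -0.576, 0.223] pointing down, gripper open.
Joint ranges: [-179.83, 179.83], [-69.29, 118.12], [-61.27, 80.66], [-181.25, 117.63], [-171.15, -9.14], [-177.46, 177.46]. Speed limits (degrees/s): [159.86, 159.86, 180, 180, 180, 180].

## Interface

Orientations are given as a 3x3 rotation matrix whose columns are the frame's x, y, z axes.
In Python, from station import r, cams gives the robot as it stands. The module is installed in compiled form; this text tells all that it offers.
- The arm moves only by the shell command python3 -m handwheel 'ROWS'. ROWS is JSON, a list that holds one entry, the list of rows, each a list of 7 numbers: the turn, a rotation vector about the tool's x, y, z in units of 6 degrees (1.0 is 6 degrees), then the shift along the tool's x, y, z in m, then the finger opening in m, from 0 to 0.087. In form: [[[ax, ay, az, x, y, z, jaw], ...]]. A call has 1 to 12 rows; each row shifts and turns the commanded pose from where the row before left it, along the tool's axes as they then stand; what a row does not reach is not made up. A row lasts 1/10 s, in which the tool goes at most 50 mm and 8.59 degrees, less where a joint would pass 70% of its speed; a pose out of reach is approached as far as the arm can. A call with a gripper value outside its range is refused whole. The fingers move at their own pace and stop on an object; the grip force is fixed at half the most. Time passes only in rows, so rows that do not move let the fingers close. It gives the time, the measured TCP pose, the force, the opening and the grip force at its end, in the units of the state.
- r.sense(): the state, without advancing time (a new reading comes with each control period).
- cams.capture(name): name is "scene" or "top"; returns the picture (400x640x3 uint8, red, green, blue); there is no depth.
- cams.get_calibration(name): a dict with "camera_matrix" (3x3 intrinsics, pixels), "k1" (the pictures are not rectified: a ray, as slopes to the right and down, at radius r is drawn at 1 + k1 r^2 times it, then the intrinsics apply), "rvec" (rotation vector, rad) and "tvec" (3), from world to camera coordinates, as OpenCV has them. Camera axes: x right, y down, z forward; pixel columns grow to the right and rows downward; lengths in m; the calibration is good to about 2 mm. A picture is of the moment at which its call begins. get_calibration takes no time and is no camera call.
- r.finish_job(): hands the job in; it is judged then, once.
The state is a dict: "time_s": time; "joints": joint angles; "joint_velocities": joint speeds; "effort": joint torques, N m; "tcp_pos": TCP position; "ee_rot": TCP orientation; "wrist_force": force on the tool from outside, world axes, zero at the start; "moment": the same for the moment, N m; "gripper_width": opening from 0.0 (shut) to 1.0 (fully open); "gripper_force": force on a finger pad.
Only numpy, scipy, OpenCV 4.12 (cv2) and the standard library are available. Lean on these libraries where they do the work, as an engineer would, in place of code of your own. Each camera call takes 0.05 s, during which the arm holds its last target. There are 200 camera calls.

## Task

Take the pressure gauge out of its stand, press its nose straight down over the valve core on top of the damper until it is fully home on the rubber seal, and hold it there for about a second so the pressure pushes the gauge's rod out. Press gently - just enough to seat it, feeling for the valve first because it may be clamped anywhere along its rail - then stand the gauge upright back in its stand, with the rod still out to show the reading, and leave the other things on the table where they are.

Things in the scene. Friction and masses are not known exactly. Their poses are not given: they have to be found in the camera images.
- gauge_grip (a point): grasp point of the upright rod gauge: on its axis, 74 mm above the nose tip. From 42 to 92 mm above the nose tip it is a square aluminium body 22 x 22 mm, flat sides facing this frame's x and y. Below is a round steel nose tube, 22 mm outside, 11 mm bore, open below. From the top stands the rod's end with a 9 mm cap, 97 mm above the nose tip at rest. Mass 0.14 kg
- gauge_nose (a point): tip of the gauge's nose: centre of the open lower end of the nose tube, z up along the gauge. Inside the bore, 5 mm above this point, sits a sprung foot (450 N/m) that whatever enters the bore pushes up, and which pushes the rod out of the top
- rod (a joint): the gauge's reading: how far the rod has come out of the gauge's top (m), 0 at the start, at most 0.025 (cap then 48 mm above the grasp point, so leave it room inside the gripper). It stays out by friction when the gauge is taken off the valve
- stand: the gauge stand: a dark steel block 70 x 70 x 40 mm, fixed, origin at the centre of its underside, with a round hole 25 mm wide and 30 mm deep in the middle of its top (floor of the hole 10 mm above the table)
- stand_floor (a point): centre of the floor of the stand's hole, where the gauge's nose rests
- damper: gas-charged damper, fixed: squat green steel can, 130 mm across, 64 mm high, origin at the centre of its underside. On top a dark rail 116 x 34 mm along the damper's x axis, top 73 mm above the table. A valve (28 mm square foot) is clamped on the rail and cannot slide; it may stand anywhere from -24 to +24 mm along that x axis from the centre; this is not measured. Its y offset is nil
- slot_centre (a point): point over the middle of the rail (not over the valve), at the height of the top of the valve's seal, 90 mm above the table; x along the rail, z up. Seal: black rubber collar 25 mm across, yields 5 mm at 3 N per mm. From the seal stands the brass valve core, 8 mm thick, 31 mm tall (top 121 mm above the table).
- damper_top (a point): centre of the damper's rail top, 73 mm above the table. About pressing: the valve core first holds, so the rod is pushed out, then sinks into the valve under its hidden steady charge pressure, 5 to 11 N, different each time. Fully home, the nose tip is pressed a little into the seal, at 12 to 16 N in all whatever the pressure; more than 24 N between gauge and damper does damage
- meter: bystander: red multimeter 135 x 70 x 34 mm, lying flat, origin under its centre
- spool: bystander: grey spool 56 mm across, 42 mm high, origin under its centre
- cap: bystander: small black valve cap 16 mm across, 14 mm high, standing beside the damper, origin under its centre
- jar: bystander: jar 60 mm across, 75 mm high, origin under its centre
- screwdriver_grip (a point): bystander: screwdriver lying on the table, its handle
- wrench_grip (a point): bystander: wrench lying on the table, its handle
Not all that is in view belongs to the job. There is more than one size of the part that bears gauge_grip; the job needs the smallest. Of the things shaped like the damper, the green one is meant.

How it is judged (in metres and radians):
On the way:
1. the gauge is held fully home on the valve's seal, upright, with its rod pushed out by the pressure (z of gauge_nose in the frame of slot_centre below 0.001 m and x of gauge_nose in the frame of slot_centre between -0.028 and 0.028 m and y of gauge_nose in the frame of slot_centre between -0.005 and 0.005 m and angle between gauge_nose's own z axis and vertical below 0.12 rad and value of joint rod above 0.008 m), for 0.5 s.
At the end, for the whole second after the job is handed in: the gauge stands upright (within 0.12 rad) in its stand, nose within 4 mm of the hole's floor and 5 mm of its centre, released, its rod still out by more than 8 mm (horizontal distance between gauge_nose and stand_floor below 0.005 m and z of gauge_nose in the frame of stand_floor below 0.004 m and angle between gauge_nose's own z axis and vertical below 0.12 rad and value of joint rod above 0.008 m); the robot touches nothing.
It fails at once if the gauge and the damper press on each other with more than 24 N (contact force between gauge and damper above 24 N).
It fails at once if a bystander is moved by more than 20 mm (distance of any of meter, spool, cap, jar, screwdriver_grip, wrench_grip from where it was at the start of the episode above 0.02 m).
It also fails if it takes over 58 s, if anything falls off the work surface, if the arm or the gripper's body presses on something with over 40 N, if the wrist force passes 120 N, or if a joint passes its speed limit or range.

## Working session

There is one attempt and no reset: what is moved stays moved. The work goes in short steps, Python scripts to look and compute and a shell command to move; the robot and the scene stay as the last step left them, time stands still between calls to the robot, and variables do not carry over. Pictures are saved under pics/ and viewed, at most 10 in all, crops included, and the job is handed in when it is done.

```bash
mkdir -p pics; python3 - <<'E'
from station import r,cams
import cv2
for n in("scene","top"):
    cv2.imwrite(f"pics/{n}0.png",cams.capture(n)[:,:,::-1]); print(cams.get_calibration(n))
print(r.sense())
E
```

```text
{'camera_matrix': array([[398.31074305,   0.        , 315.67194539],
       [  0.        , 398.31074305, 203.74817618],
       [  0.        ,   0.        ,   1.        ]]), 'k1': 0.03204807873471239, 'rvec': array([ 2.07203984,  1.12733418, -0.53432607]), 'tvec': array([-0.29102923, -0.23704437,  1.43901259])}
{'camera_matrix': array([[519.23300066,   0.        , 315.36620375],
       [  0.        , 519.23300066, 208.03757001],
       [  0.        ,   0.        ,   1.        ]]), 'k1': 0.023887423843231254, 'rvec': array([ 2.15496795, -2.14705504,  0.13727179]), 'tvec': array([-0.01153368,  0.55097833,  1.57516464])}
{'time_s': 0.1, 'joints': array([-5.23930093e+01,  2.20863825e+01,  3.88908061e-01, -2.44717784e-02,
       -6.84114614e+01, -1.48143291e+01]), 'joint_velocities': array([-0.00126103, -0.05439248,  0.203801  ,  0.30048491, -0.06071988,
        0.06511334]), 'effort': array([-9.27329784e-04, -3.91688633e+01,  1.87935519e+01,  4.23179939e+00,
        1.35072973e-02, -7.16182058e-05]), 'tcp_pos': array([ 0.24191063, -0.57571201,  0.22157978]), 'ee_rot': array([[-9.21973748e-01, -3.87251459e-01, -8.45597143e-04],
       [-3.87252368e-01,  9.21972096e-01,  1.74856264e-03],
       [ 1.02483538e-04,  1.93958835e-03, -9.99998114e-01]]), 'wrist_force': array([-1.16980655,  0.39587761, -0.07876397]), 'moment': array([-0.02772221, -0.0058059 , -0.03483935]), 'gripper_force': 0.0, 'gripper_width': 0.9998287118516154}
```

View pics/scene0.png

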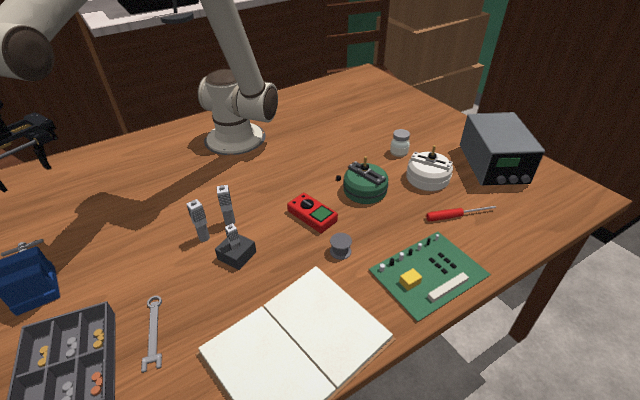

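View pics/top0.png

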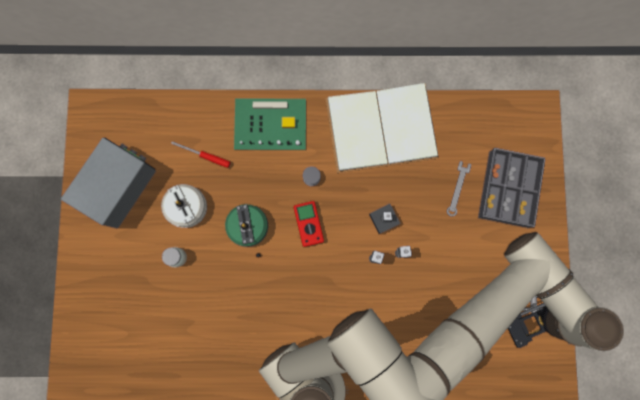

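The scene view shows the small gauge in its dark stand at about (235,245), with two taller gauges beside it at (198,220) and (226,205), and the green damper at (366,180). In the top view the stand is at (385,219) and the green damper at (246,226), its rail nearly vertical in the image.

```bash
python3 - <<'E'
import cv2,numpy as np
s=cv2.imread("pics/scene0.png");t=cv2.imread("pics/top0.png")
c=lambda im,x,y,w,h:cv2.resize(im[y:y+h,x:x+w],(400,300),interpolation=cv2.INTER_CUBIC)
cv2.imwrite("pics/crop1.png",np.vstack([np.hstack([c(t,355,200,80,60),c(t,206,196,80,60)]),np.hstack([c(s,195,215,80,60),c(s,326,150,80,60)])]))
E
```

```text
(no output)
```

View pics/crop1.png

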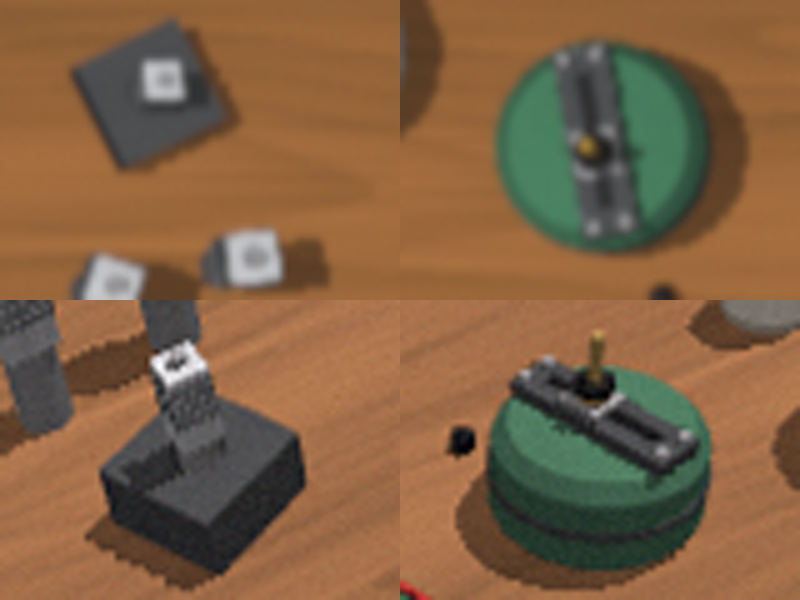

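```bash
cat >h.py <<'E'
import cv2,numpy as np
from station import r,cams
C={n:cams.get_calibration(n) for n in("scene","top")}
def dist(n): return np.array([C[n]["k1"],0,0,0,0])
def ray(n,p):
    u=cv2.undistortPoints(np.array([[p]],float),C[n]["camera_matrix"],dist(n))[0,0]
    R=cv2.Rodrigues(C[n]["rvec"])[0]
    return -R.T@C[n]["tvec"],R.T@np.r_[u,1]
def plane(n,p,z):
    o,d=ray(n,p); return o+d*(z-o[2])/d[2]
def tri(p,q):  # scene px, top px -> point, miss distance
    o,d=ray("scene",p);e,f=ray("top",q)
    s,t=np.linalg.lstsq(np.c_[d,-f],e-o,rcond=None)[0]
    a,b=o+s*d,e+t*f
    return (a+b)/2,np.linalg.norm(a-b)
def proj(n,P): return cv2.projectPoints(np.array([P],float),C[n]["rvec"],C[n]["tvec"],C[n]["camera_matrix"],dist(n))[0][0,0]
def blob(m,box):  # largest blob in box x0,y0,x1,y1 -> contour
    x0,y0,x1,y1=box; k=np.zeros_like(m); k[y0:y1,x0:x1]=m[y0:y1,x0:x1]
    return max(cv2.findContours(k,cv2.RETR_EXTERNAL,cv2.CHAIN_APPROX_NONE)[0],key=cv2.contourArea)
def mask(im,lo,hi): return cv2.inRange(cv2.cvtColor(im,cv2.COLOR_BGR2HSV),lo,hi)
def cen(c):
    m=cv2.moments(c); return np.array([m["m10"],m["m01"]])/m["m00"]
E
python3 - <<'E'
from h import *
np.set_printoptions(precision=4,suppress=True)
t=cv2.imread("pics/top0.png");s=cv2.imread("pics/scene0.png")
g=blob(mask(t,(0,0,140),(180,50,255)),(375,205,400,230)); rr=cv2.minAreaRect(g)
print("gauge top px",cen(g),rr,"w",plane("top",cen(g),.102))
st=blob(mask(t,(0,0,0),(180,90,110)),(365,200,405,237)); st=cv2.convexHull(st); q=cv2.minAreaRect(st)
print("stand",q, plane("top",q[0],.04))
gm=mask(t,(60,60,40),(95,255,255))
d=cv2.convexHull(blob(gm,(215,195,280,256))); (x,y),R=cv2.minEnclosingCircle(d); print("damper",x,y,R,plane("top",(x,y),.06))
box=cv2.boxPoints(rr); P=np.array([plane("top",b,.102)[:2] for b in box]); e=P[1]-P[0]; print("gauge yaw",np.degrees(np.arctan2(e[1],e[0])),[np.linalg.norm(P[i]-P[i-1]) for i in range(4)])
k=mask(t,(0,0,0),(180,60,255))
rl=cv2.convexHull(blob(k,(232,200,258,248)));q=cv2.minAreaRect(rl);print("rail",q,plane("top",q[0],.073))
B=cv2.boxPoints(q);P=np.array([plane("top",b,.073)[:2] for b in B]);print(P)
br=mask(t,(12,110,90),(32,255,255))
c=blob(br,(235,215,258,235));print("core top",cen(c),cv2.boundingRect(c),cv2.contourArea(c))
br=mask(s,(15,100,60),(32,255,255))
c=blob(br,(355,150,380,175));print("core scene",cen(c),cv2.boundingRect(c),c[:,0].tolist())
g=blob(mask(s,(0,0,150),(180,60,255)),(222,220,242,238));print("gauge scene",cen(g),cv2.boundingRect(g))
E
```

```text
gauge top px [387.1098 215.5216] ((387.5, 215.5), (7.0, 7.0), 90.0) w [ 0.5206 -0.2228  0.102 ]
stand ((384.50006103515625, 218.50003051757812), (22.807893753051758, 23.702320098876953), 63.43495178222656) [ 0.5187 -0.223   0.04  ]
damper 246.0 225.0 20.61562728881836 [0.4951 0.2014 0.06  ]
gauge yaw -89.8007555268273 [np.float64(0.020918711708775864), np.float64(0.020759272317730285), np.float64(0.02091630266735605), np.float64(0.02072212412664054)]
rail ((244.659423828125, 223.73660278320312), (38.754127502441406, 11.585688591003418), 79.99201965332031) [0.4976 0.2037 0.073 ]
[[0.5526 0.2325]
 [0.5589 0.198 ]
 [0.4431 0.1752]
 [0.4369 0.2094]]
core top [243.     224.7333] (242, 223, 3, 4) 5.0
core scene [364.8667 160.0222] (364, 156, 3, 11) [[364, 156], [364, 157], [364, 158], [364, 159], [364, 160], [364, 161], [364, 162], [364, 163], [364, 164], [364, 165], [365, 166], [365, 165], [365, 164], [365, 163], [365, 162], [366, 161], [366, 160], [366, 159], [366, 158], [366, 157], [366, 156], [365, 156]]
gauge scene [230.0487 227.221 ] (225, 223, 12, 9)
```

```bash
python3 -m handwheel '[[[0,0,1.27,0,0,-0.01,0.06],[0,0,1.27,0,0,-0.01,0.06],[0,0,1.26,0,0,-0.01,0.06],[0,0,0,0,0,0,0.06],[0,0,0,0,0,0,0.06]]]'
python3 - <<'E'
from h import *
np.set_printoptions(precision=4,suppress=True)
print(r.sense()["ee_rot"])
print("gauge scene",plane("scene",(230.05,227.2),.102))
for z in(.09,.105,.121): print(plane("top",(243.5,225),z),plane("scene",(365,158),z))
print(tri((365,157),(243.5,225)))
for z in(.1,.15):print("tall",plane("top",(377.5,257),z),plane("top",(405,252),z), plane("scene",(196.5,205),z),plane("scene",(224,190),z))
E
```

```text
time_s: 0.6
tcp_pos: [0.2421, -0.5759, 0.2519]
ee_rot: [[-1.0, -0.002, -0.0], [-0.002, 1.0, 0.001], [0.0, 0.001, -1.0]]
wrist_force: [-1.1, 0.3, -1.1]
gripper_width: 0.712
gripper_force: 0.0
[[-1.     -0.0025 -0.0001]
 [-0.0025  1.      0.0009]
 [ 0.0001  0.0009 -1.    ]]
gauge scene [ 0.519  -0.2232  0.102 ]
[0.4921 0.2047 0.09  ] [0.4595 0.2281 0.09  ]
[0.4906 0.2025 0.105 ] [0.476  0.2143 0.105 ]
[0.489  0.2002 0.121 ] [0.4935 0.1996 0.121 ]
(array([0.4896, 0.2012, 0.1213]), np.float64(0.0022757094710276742))
tall [ 0.398  -0.1931  0.1   ] [ 0.413  -0.2741  0.1   ] [ 0.3945 -0.2622  0.1   ] [ 0.3774 -0.1802  0.1   ]
tall [ 0.396  -0.1873  0.15  ] [ 0.4106 -0.2657  0.15  ] [ 0.4549 -0.2723  0.15  ] [ 0.4391 -0.1964  0.15  ]
```

```bash
python3 -m handwheel '[[[0,0,0,-0.0278,0.0353,0,0.06],[0,0,0,-0.0278,0.0353,0,0.06],[0,0,0,-0.0278,0.0353,0,0.06],[0,0,0,-0.0278,0.0353,0,0.06],[0,0,0,-0.0278,0.0353,0,0.06],[0,0,0,-0.0278,0.0353,0,0.06],[0,0,0,-0.0278,0.0353,0,0.06],[0,0,0,-0.0278,0.0353,0,0.06],[0,0,0,-0.0278,0.0353,0,0.06],[0,0,0,-0.0278,0.0353,0,0.06],[0,0,0,0,0,0,0.06],[0,0,0,0,0,0,0.06]]]'
```

```text
time_s: 1.8
tcp_pos: [0.5202, -0.2221, 0.2514]
ee_rot: [[-1.0, -0.004, -0.002], [-0.004, 1.0, 0.0], [0.002, 0.0, -1.0]]
wrist_force: [-1.0, 0.4, -0.6]
gripper_width: 0.689
gripper_force: 0.0
```

```bash
python3 -m handwheel '[[[0,0,0,0,-0.001,0.04,0.06],[0,0,0,0,0,0.04,0.06],[0,0,0,0,0,0.04,0.06],[0,0,0,0,0,0.03,0.06],[0,0,0,0,0,0.025,0.06],[0,0,0,0,0,0.011,0.06],[0,0,0,0,0,0,0.06],[0,0,0,0,0,0,0.06],[0,0,0,0,0,0,0.06]]]'
python3 - <<'E'
from h import *
s=cams.capture("scene")[:,:,::-1];t=cams.capture("top")[:,:,::-1]
c=lambda im,x,y,w,h:cv2.resize(im[y:y+h,x:x+w],(400,300),interpolation=cv2.INTER_CUBIC)
cv2.imwrite("pics/a1.png",np.hstack([c(s,175,195,112,84),c(t,345,180,80,60)]))
E
```

```text
time_s: 2.7
tcp_pos: [0.5212, -0.2247, 0.0682]
ee_rot: [[-1.0, 0.0, 0.003], [0.0, 1.0, -0.001], [-0.003, -0.001, -1.0]]
wrist_force: [0.3, -0.7, 0.3]
gripper_width: 0.686
gripper_force: 0.0
```

View pics/a1.png

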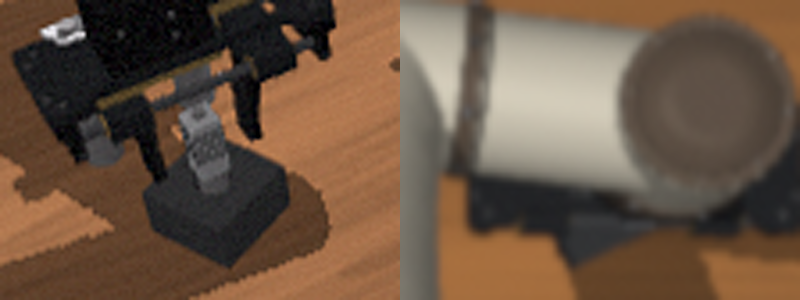

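The gauge's square body (scene crop about (200,140)) sits between the two open fingers; the arm hides it in the top view. Closing.

```bash
python3 -m handwheel '[[[0,0,0,0,0.001,0.002,0.06],[0,0,0,0,0,0,0.015],[0,0,0,0,0,0,0.015],[0,0,0,0,0,0,0.015],[0,0,0,0,0,0,0.015],[0,0,0,0,0,0,0.015],[0,0,0,0,0,0,0.015],[0,0,0,0,0,0,0.015]]]'
```

```text
time_s: 3.6
tcp_pos: [0.5202, -0.2232, 0.0645]
ee_rot: [[-1.0, 0.0, 0.0], [0.0, 1.0, 0.0], [-0.0, 0.0, -1.0]]
wrist_force: [0.3, 0.2, -1.0]
gripper_width: 0.249
gripper_force: 30.0
```

```bash
python3 -m handwheel '[[[0,0,0,0,0,-0.02,0.015],[0,0,0,0,0,-0.03,0.015],[0,0,0,0,0,-0.04,0.015],[0,0,0,0,0,-0.04,0.015],[0,0,0,0,0,-0.02,0.015],[0,0,0,0,0,0,0.015]]]'; python3 -m handwheel '[[[0,0,0,0.002,0.03,0,0.015],[0,0,0,0.003,0.035,0,0.015],[0,0,0,0.003,0.04,0,0.015],[0,0,0,0.003,0.04,0,0.015],[0,0,0,0.003,0.04,0,0.015],[0,0,0,0.003,0.04,0,0.015],[0,0,0,0.003,0.04,0,0.015],[0,0,0,0.003,0.04,0,0.015],[0,0,0,0.003,0.04,0,0.015],[0,0,0,0.002,0.035,0,0.015],[0,0,0,0.002,0.03,0,0.015],[0,0,0,0,0.0145,0,0.015]]]'; python3 -m handwheel '[[[0,0,0,0,0,0,0.015],[0,0,0,0,0,0,0.015],[0,0,0,0,0,0,0.015]]]'
python3 - <<'E'
from h import *
s=cams.capture("scene")[:,:,::-1];t=cams.capture("top")[:,:,::-1]
cv2.imwrite("pics/s2.png",s);cv2.imwrite("pics/t2.png",t)
c=lambda im,x,y,w,h:cv2.resize(im[y:y+h,x:x+w],(400,300),interpolation=cv2.INTER_CUBIC)
cv2.imwrite("pics/a2.png",np.hstack([c(s,315,95,100,75),c(t,200,190,80,60)]))
E
```

```text
time_s: 4.2
tcp_pos: [0.5219, -0.2236, 0.2181]
ee_rot: [[-1.0, -0.0, 0.007], [-0.0, 1.0, -0.002], [-0.007, -0.002, -1.0]]
wrist_force: [0.1, 1.1, -1.2]
gripper_width: 0.25
gripper_force: 30.0
time_s: 5.4
tcp_pos: [0.4891, 0.203, 0.2126]
ee_rot: [[-1.0, -0.002, -0.003], [-0.002, 1.0, -0.001], [0.003, -0.001, -1.0]]
wrist_force: [-0.2, 0.2, -1.2]
gripper_width: 0.25
gripper_force: 30.0
time_s: 5.7
tcp_pos: [0.49, 0.2001, 0.214]
ee_rot: [[-1.0, 0.002, -0.001], [0.002, 1.0, -0.001], [0.001, -0.001, -1.0]]
wrist_force: [0.3, 0.1, -1.9]
gripper_width: 0.253
gripper_force: 30.0
```

View pics/a2.png

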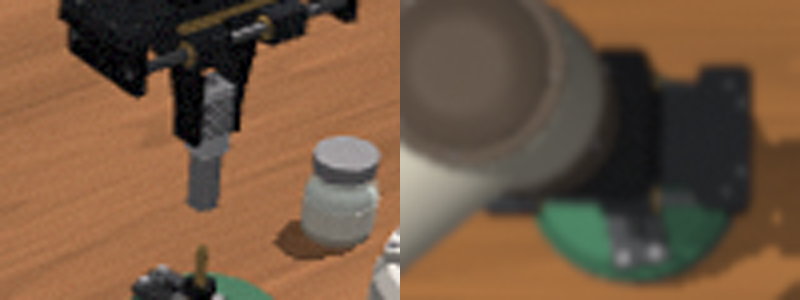

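The nose tube end is at scene pixel (365.7,147), directly above the core tip at about (365.5,156). The top view is blocked by the arm. Next I measure the remaining offset in sub-pixels.

```bash
python3 - <<'E'
from h import *
np.set_printoptions(precision=4,suppress=True)
s=cv2.imread("pics/s2.png");s0=cv2.imread("pics/scene0.png").astype(float);t=cv2.imread("pics/top0.png").astype(float)
# nose: columns differing from background picture
d=np.abs(s.astype(float)-s0).sum(2)
for y in range(134,148,2): 
    w=np.clip(d[y,355:378]/d[y,355:378].max(),0,1); x=np.arange(355,378); print(y,(w*x).sum()/w.sum(),x[w>.4][[0,-1]])
# core: brass weight = R-B above local
for y in range(155,166,1):
    w=np.clip(s0[y,358:373,2]-s0[y,358:373,0]-0,0,None); x=np.arange(358,373); print(y,w.astype(int))
for y in range(219,231): print(y,(t[y,238:252,2]-t[y,238:252,0]).astype(int))
P=np.array([.490,.2001,.1595]);print("proj nose",proj("scene",P)); Q=np.array([.489,.2002,.121]);print("proj core tip",proj("scene",Q),proj("scene",Q-[0,0,.02]),proj("top",Q))
for e in((.01,0,0),(0,.01,0)): print(proj("scene",Q+e)-proj("scene",Q),proj("top",Q+e)-proj("top",Q))
E
```

```text
134 365.91721542803384 [362 370]
136 366.1439224459359 [362 370]
138 365.63862928348914 [362 369]
140 365.661525974026 [362 369]
142 365.56785137318263 [362 369]
144 365.45262267343486 [362 369]
146 365.5858585858586 [362 369]
155 [89 94 89 91 92 89 89 90 88 91 90 92 90 89 89]
156 [ 92  92  92  93  90  89  98 109 101  92  89  90  88  90  91]
157 [89 87 92 93 91 92 75 91 87 89 89 86 88 87 88]
158 [90 91 92 90 93 85 58 56 59 85 89 87 89 89 90]
159 [93 93 90 90 93 82 58 47 58 84 86 90 94 91 90]
160 [92 93 88 92 90 81 56 45 67 86 90 92 89 88 89]
161 [94 86 88 86 88 82 57 47 67 85 89 86 85 87 89]
162 [66 91 93 93 95 80 57 45 80 91 94 97 95 94 92]
163 [10 32 52 31 22 29 45 49 28  5 19 27 48 70 95]
164 [ 0  0  6  6  0 21 50 54 20  0  0  0  0  0  6]
165 [ 0  0  0  0  0 23 51 52 31  0  0  0  0  0  0]
219 [-12  -5  -4  -3  -1  -1  -1  -2  -3  -3  -3  -4 -11 -19]
220 [-16  -7  -3  -3  -2  -1   0   0  -2  -2  -2  -3  -9 -16]
221 [-17  -7  -3  -3  -2  -1   0  -1   0  -1   0  -2  -7 -15]
222 [-17  -8  -3   0   5  13   6   0   0   0   0  -1  -6 -15]
223 [-17  -8  -1   7  30  50  31   6   0   0   0  -1  -5 -15]
224 [-18  -8   0  25  72  86  61  24   4   1   0   0  -4 -12]
225 [-20 -10   1  37  84  94  68  35   9   1  -1   0  -3  -8]
226 [-21 -14  -3  22  57  68  52  31   9   0  -1  -1  -2  -7]
227 [-22 -17  -7   2  17  29  26  17   4   1   0  -1  -1  -7]
228 [-23 -19  -8  -3   0   3   5   4   0   1  -1  -1  -1  -5]
229 [-22 -19  -9  -3  -1   0   1   0   0  -1   0  -2  -1  -4]
230 [-22 -19  -9  -3  -1  -1  -2  -1  -1  -2  -2  -2  -2  -3]
proj nose [365.2086 145.8032]
proj core tip [364.1899 157.1705] [363.7773 162.9601] [243.5138 224.9958]
[2.1861 1.7052] [ 0.0764 -3.3986]
[ 2.8261 -1.1516] [-3.4174 -0.0113]
```

```bash
python3 -m handwheel '[[[0,0,0,0,0.0015,0.015,0.015],[0,0,0,0,0,0.012,0.015],[0,0,0,0,0,0.006,0.015],[0,0,0,0,0,0,0.015],[0,0,0,0,0,0,0.015],[0,0,0,0,0,0,0.015]]]'; python3 -m handwheel '[[[0,0,0,0,0,0,0.015],[0,0,0,0,0,0,0.015]]]'
python3 - <<'E'
from h import *
s=cams.capture("scene")[:,:,::-1]
cv2.imwrite("pics/s3.png",s)
cv2.imwrite("pics/a3.png",cv2.resize(s[130:190,325:405],(800,600),interpolation=cv2.INTER_CUBIC))
E
```

```text
time_s: 6.4
tcp_pos: [0.4906, 0.203, 0.1821]
ee_rot: [[-1.0, 0.0, 0.001], [0.0, 1.0, 0.001], [-0.001, 0.001, -1.0]]
wrist_force: [0.8, 0.4, -0.5]
gripper_width: 0.247
gripper_force: 30.0
time_s: 6.6
tcp_pos: [0.4904, 0.2029, 0.1819]
ee_rot: [[-1.0, 0.0, 0.001], [0.0, 1.0, 0.0], [-0.001, 0.0, -1.0]]
wrist_force: [0.5, 1.1, -1.7]
gripper_width: 0.255
gripper_force: 30.0
```

View pics/a3.png

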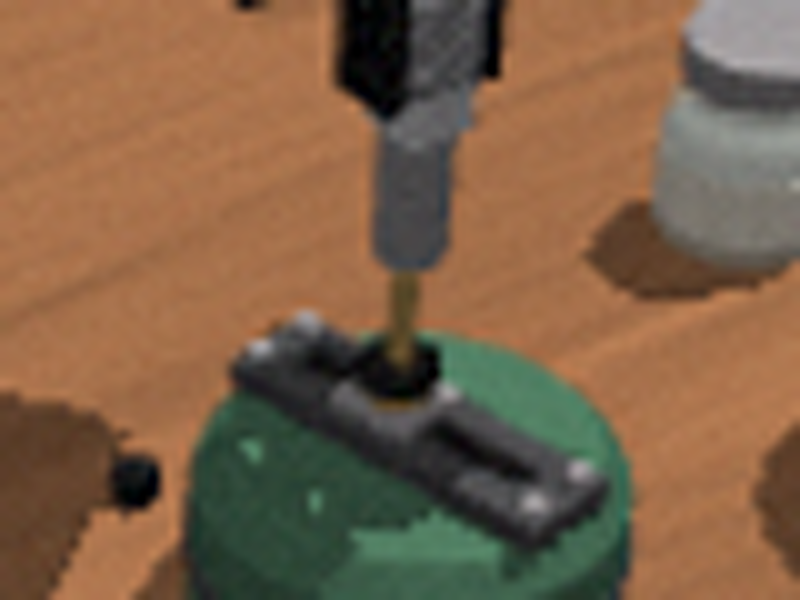

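The nose axis is at crop x≈411 and the core axis at ≈405, so the nose is about 0.6 px too far right. I correct that and start the descent.

```bash
python3 -m handwheel '[[[0,0,0,0.0004,-0.0014,0.003,0.015],[0,0,0,0,0,0.0015,0.015],[0,0,0,0,0,0,0.015],[0,0,0,0,0,0,0.015]]]'; python3 -m handwheel '[[[0,0,0,0,0,0.001,0.015],[0,0,0,0,0,0.001,0.015],[0,0,0,0,0,0,0.015]]]';python3 -m handwheel '[[[0,0,0,0,0,0.001,0.015],[0,0,0,0,0,0,0.015]]]'
python3 -m handwheel '[[[0,0,0,0,0,0.001,0.015],[0,0,0,0,0,0,0.015]]]'
```

```text
time_s: 7.05
tcp_pos: [0.4898, 0.2014, 0.177]
ee_rot: [[-1.0, 0.0, -0.0], [0.0, 1.0, -0.0], [0.0, -0.0, -1.0]]
wrist_force: [-0.0, -0.1, -1.1]
gripper_width: 0.25
gripper_force: 30.0
time_s: 7.35
tcp_pos: [0.4898, 0.2014, 0.1749]
ee_rot: [[-1.0, 0.0, -0.0], [0.0, 1.0, -0.0], [0.0, -0.0, -1.0]]
wrist_force: [-0.1, -0.3, -0.7]
gripper_width: 0.253
gripper_force: 30.0
time_s: 7.55
tcp_pos: [0.4898, 0.2014, 0.1739]
ee_rot: [[-1.0, 0.0, -0.0], [0.0, 1.0, -0.0], [0.0, -0.0, -1.0]]
wrist_force: [0.7, -0.5, -1.8]
gripper_width: 0.248
gripper_force: 30.0
time_s: 7.75
tcp_pos: [0.4898, 0.2014, 0.173]
ee_rot: [[-1.0, 0.0, -0.0], [0.0, 1.0, 0.0], [0.0, 0.0, -1.0]]
wrist_force: [-0.3, 0.2, -1.6]
gripper_width: 0.256
gripper_force: 30.0
```

```bash
for i in 1; do :; done; python3 -m handwheel '[[[0,0,0,0,0,0.001,0.015],[0,0,0,0,0,0.0,0.015]]]';python3 -m handwheel '[[[0,0,0,0,0,0.001,0.015],[0,0,0,0,0,0.0,0.015]]]';python3 -m handwheel '[[[0,0,0,0,0,0.001,0.015],[0,0,0,0,0,0.001,0.015],[0,0,0,0,0,0,0.015]]]';python3 -m handwheel '[[[0,0,0,0,0,0.001,0.015],[0,0,0,0,0,0.001,0.015],[0,0,0,0,0,0,0.015]]]'
```

```text
time_s: 7.95
tcp_pos: [0.4898, 0.2014, 0.1719]
ee_rot: [[-1.0, 0.0, -0.0], [0.0, 1.0, 0.0], [0.0, 0.0, -1.0]]
wrist_force: [-0.1, 1.6, -1.5]
gripper_width: 0.251
gripper_force: 30.0
time_s: 8.15
tcp_pos: [0.4898, 0.2014, 0.1709]
ee_rot: [[-1.0, 0.0, -0.0], [0.0, 1.0, -0.0], [0.0, -0.0, -1.0]]
wrist_force: [0.8, 0.3, -1.1]
gripper_width: 0.253
gripper_force: 30.0
time_s: 8.45
tcp_pos: [0.4899, 0.2014, 0.1692]
ee_rot: [[-1.0, 0.0, 0.0], [0.0, 1.0, 0.0], [-0.0, 0.0, -1.0]]
wrist_force: [-0.5, 0.3, -0.1]
gripper_width: 0.252
gripper_force: 30.0
time_s: 8.75
tcp_pos: [0.4899, 0.2015, 0.1672]
ee_rot: [[-1.0, 0.0, 0.0], [0.0, 1.0, 0.0], [-0.0, 0.0, -1.0]]
wrist_force: [-0.2, 0.2, 1.0]
gripper_width: 0.253
gripper_force: 30.0
```

```bash
python3 -m handwheel '[[[0,0,0,0,0,0.002,0.015],[0,0,0,0,0,0.002,0.015],[0,0,0,0,0,0.002,0.015],[0,0,0,0,0,0.002,0.015],[0,0,0,0,0,0,0.015]]]';python3 -m handwheel '[[[0,0,0,0,0,0.002,0.015],[0,0,0,0,0,0.002,0.015],[0,0,0,0,0,0.002,0.015],[0,0,0,0,0,0,0.015]]]'
```

```text
time_s: 9.25
tcp_pos: [0.49, 0.2015, 0.1591]
ee_rot: [[-1.0, 0.0, 0.0], [0.0, 1.0, 0.0], [-0.0, 0.0, -1.0]]
wrist_force: [-0.6, -0.1, 3.2]
gripper_width: 0.253
gripper_force: 30.0
time_s: 9.65
tcp_pos: [0.4901, 0.2015, 0.1532]
ee_rot: [[-1.0, -0.0, 0.001], [-0.0, 1.0, 0.0], [-0.001, 0.0, -1.0]]
wrist_force: [-0.9, 0.1, 6.0]
gripper_width: 0.254
gripper_force: 30.0
```

```bash
python3 -m handwheel '[[[0,0,0,0,0,0.002,0.015],[0,0,0,0,0,0.002,0.015],[0,0,0,0,0,0.001,0.015],[0,0,0,0,0,0,0.015]]]';python3 -m handwheel '[[[0,0,0,0,0,0.001,0.015],[0,0,0,0,0,0.001,0.015],[0,0,0,0,0,0,0.015]]]';python3 -m handwheel '[[[0,0,0,0,0,0.001,0.015],[0,0,0,0,0,0,0.015]]]'
```

```text
time_s: 10.05
tcp_pos: [0.4901, 0.2015, 0.1484]
ee_rot: [[-1.0, -0.0, 0.001], [-0.0, 1.0, 0.0], [-0.001, 0.0, -1.0]]
wrist_force: [-1.0, -0.6, 5.2]
gripper_width: 0.251
gripper_force: 30.0
time_s: 10.35
tcp_pos: [0.4901, 0.2015, 0.1464]
ee_rot: [[-1.0, -0.0, 0.001], [-0.0, 1.0, 0.0], [-0.001, 0.0, -1.0]]
wrist_force: [-1.5, -0.5, 5.3]
gripper_width: 0.251
gripper_force: 30.0
time_s: 10.55
tcp_pos: [0.4901, 0.2015, 0.1454]
ee_rot: [[-1.0, -0.0, 0.001], [-0.0, 1.0, 0.0], [-0.001, 0.0, -1.0]]
wrist_force: [-2.2, -0.2, 5.8]
gripper_width: 0.254
gripper_force: 30.0
```

```bash
python3 -m handwheel '[[[0,0,0,0,0,0.001,0.015],[0,0,0,0,0,0,0.015]]]';python3 -m handwheel '[[[0,0,0,0,0,0.001,0.015],[0,0,0,0,0,0,0.015]]]'
```

```text
time_s: 10.75
tcp_pos: [0.49, 0.2015, 0.1444]
ee_rot: [[-1.0, -0.0, 0.001], [-0.0, 1.0, 0.0], [-0.001, 0.0, -1.0]]
wrist_force: [-2.2, 0.2, 5.6]
gripper_width: 0.253
gripper_force: 30.0
time_s: 10.95
tcp_pos: [0.4901, 0.2015, 0.1437]
ee_rot: [[-1.0, -0.0, 0.001], [-0.0, 1.0, 0.0], [-0.001, 0.0, -1.0]]
wrist_force: [-2.3, -0.5, 6.3]
gripper_width: 0.251
gripper_force: 30.0
```

```bash
python3 -m handwheel '[[[0,0,0,0,0,0.001,0.015],[0,0,0,0,0,0,0.015]]]';python3 -m handwheel '[[[0,0,0,0,0,0.001,0.015],[0,0,0,0,0,0,0.015]]]'
```

```text
time_s: 11.15
tcp_pos: [0.4902, 0.2015, 0.1431]
ee_rot: [[-1.0, -0.0, 0.001], [-0.0, 1.0, 0.0], [-0.001, 0.0, -1.0]]
wrist_force: [-2.3, -0.0, 9.3]
gripper_width: 0.25
gripper_force: 30.0
time_s: 11.35
tcp_pos: [0.4902, 0.2015, 0.1425]
ee_rot: [[-1.0, -0.0, 0.001], [-0.0, 1.0, 0.0], [-0.001, 0.0, -1.0]]
wrist_force: [-3.2, -0.6, 11.1]
gripper_width: 0.253
gripper_force: 30.0
```

```bash
python3 -m handwheel '[[[0,0,0,0,0,0.0007,0.015],[0,0,0,0,0,0,0.015],[0,0,0,0,0,0,0.015],[0,0,0,0,0,0,0.015],[0,0,0,0,0,0,0.015],[0,0,0,0,0,0,0.015],[0,0,0,0,0,0,0.015],[0,0,0,0,0,0,0.015]]]';python3 -m handwheel '[[[0,0,0,0,0,0,0.015],[0,0,0,0,0,0,0.015],[0,0,0,0,0,0,0.015],[0,0,0,0,0,0,0.015],[0,0,0,0,0,0,0.015]]]'
```

```text
time_s: 12.15
tcp_pos: [0.4902, 0.2015, 0.1422]
ee_rot: [[-1.0, -0.001, 0.002], [-0.001, 1.0, 0.0], [-0.002, 0.0, -1.0]]
wrist_force: [-4.9, -0.2, 12.0]
gripper_width: 0.251
gripper_force: 30.0
time_s: 12.65
tcp_pos: [0.4902, 0.2015, 0.1422]
ee_rot: [[-1.0, -0.001, 0.001], [-0.001, 1.0, 0.0], [-0.001, 0.0, -1.0]]
wrist_force: [-5.0, -0.1, 12.9]
gripper_width: 0.251
gripper_force: 30.0
```

```bash
python3 -m handwheel '[[[0,0,0,0,0,-0.003,0.015],[0,0,0,0,0,-0.005,0.015],[0,0,0,0,0,-0.01,0.015],[0,0,0,0,0,-0.02,0.015],[0,0,0,0,0,-0.02,0.015],[0,0,0,0,0,-0.015,0.015],[0,0,0,0,0,0,0.015],[0,0,0,0,0,0,0.015],[0,0,0,0,0,0,0.015]]]'
python3 - <<'E'
from h import *
s=cams.capture("scene")[:,:,::-1]
cv2.imwrite("pics/s4.png",s)
cv2.imwrite("pics/a4.png",cv2.resize(s[95:170,315:415],(800,600),interpolation=cv2.INTER_CUBIC))
E
```

```text
time_s: 13.55
tcp_pos: [0.489, 0.2009, 0.2117]
ee_rot: [[-1.0, 0.0, -0.003], [0.0, 1.0, -0.001], [0.003, -0.001, -1.0]]
wrist_force: [-1.0, -0.3, -1.6]
gripper_width: 0.251
gripper_force: 30.0
```

View pics/a4.png

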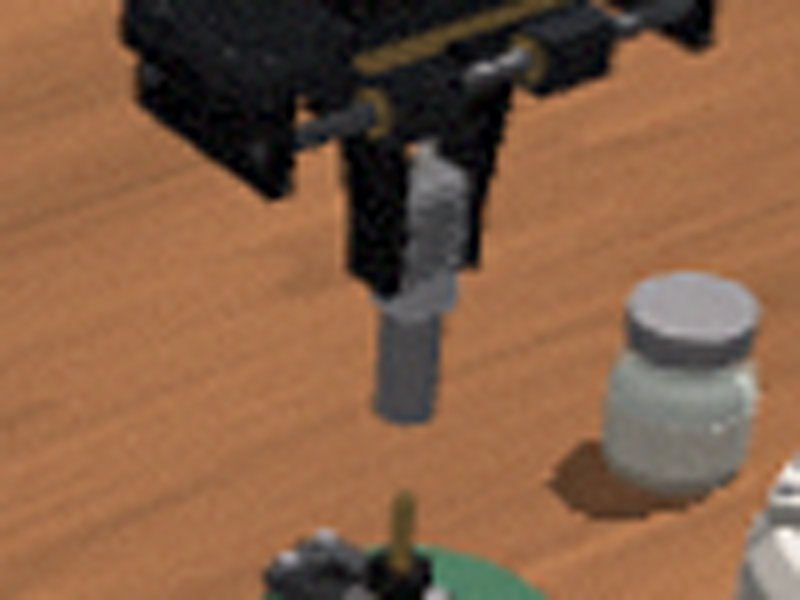

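The gauge is off the valve. Its nose tip is at scene (365.9,147.5) and the valve core is intact below. I check for a tilt from pivoting in the pads.

```bash
python3 - <<'E'
from h import *
s0=cv2.imread("pics/scene0.png").astype(float)
for f,T in(("s2",(.49,.2001,.214)),("s4",(.489,.2009,.2117))):
    d=np.abs(cv2.imread(f"pics/{f}.png").astype(float)-s0).sum(2)
    T=np.array(T);n=T-[0,0,.0545];b=T-[0,0,.0125]
    pn=proj("scene",n);pb=proj("scene",b);out=[]
    for y in range(int(pb[1])+4,int(pn[1])+1):
        w=np.clip((d[y,355:378]-40)/60,0,1);x=np.arange(355,378);out.append((y,(w*x).sum()/w.sum()))
    out=np.array(out);k=np.polyfit(out[:,0],out[:,1],1)
    print(f,pn,pb,"expected slope",(pn[0]-pb[0])/(pn[1]-pb[1]),"fit",k[0],"at tip",np.polyval(k,pn[1]))
    print(out.round(1).tolist())
E
python3 -m handwheel '[[[0,0,0,0,0,0,0.015]]]'
```

```text
s2 [365.20858556 145.80320892] [366.16272126 132.56246657] expected slope -0.07206058918677437 fit -0.04246988515993287 at tip 365.28779589043296
[[136.0, 366.0], [137.0, 365.5], [138.0, 365.5], [139.0, 365.5], [140.0, 365.5], [141.0, 365.5], [142.0, 365.5], [143.0, 365.5], [144.0, 365.4], [145.0, 365.2]]
s4 [365.1667653  146.24985737] [366.11745217 133.05186033] expected slope -0.07203266281388707 fit -0.0406859221116146 at tip 365.22005463638885
[[137.0, 365.5], [138.0, 365.5], [139.0, 365.5], [140.0, 365.5], [141.0, 365.5], [142.0, 365.5], [143.0, 365.4], [144.0, 365.3], [145.0, 365.2], [146.0, 365.2]]
time_s: 13.7
tcp_pos: [0.4894, 0.2011, 0.2123]
ee_rot: [[-1.0, 0.0, -0.002], [0.0, 1.0, -0.001], [0.002, -0.001, -1.0]]
wrist_force: [-0.7, -0.6, -1.2]
gripper_width: 0.251
gripper_force: 30.0
```

```bash
python3 -m handwheel '[[[0,0,0,-0.002,-0.03,0,0.015],[0,0,0,-0.003,-0.035,0,0.015],[0,0,0,-0.003,-0.04,0,0.015],[0,0,0,-0.003,-0.04,0,0.015],[0,0,0,-0.003,-0.04,0,0.015],[0,0,0,-0.003,-0.04,0,0.015],[0,0,0,-0.003,-0.04,0,0.015],[0,0,0,-0.003,-0.04,0,0.015],[0,0,0,-0.003,-0.04,0,0.015],[0,0,0,-0.002,-0.035,0,0.015],[0,0,0,-0.002,-0.03,0,0.015],[0,0,0,-0.0004,-0.0146,0,0.015]]]'; python3 -m handwheel '[[[0,0,0,0,0,0.03,0.015],[0,0,0,0,0,0.04,0.015],[0,0,0,0,0,0.02,0.015],[0,0,0,0,0,0,0.015],[0,0,0,0,0,0,0.015],[0,0,0,0,0,0,0.015],[0,0,0,0,0,0,0.015],[0,0,0,0,0,0,0.015]]]'; python3 -m handwheel '[[[0,0,0,0,0,0,0.015]]]'
```

```text
time_s: 14.9
tcp_pos: [0.5199, -0.2253, 0.2125]
ee_rot: [[-1.0, 0.003, -0.001], [0.003, 1.0, 0.0], [0.001, 0.0, -1.0]]
wrist_force: [-0.2, 0.5, -1.5]
gripper_width: 0.254
gripper_force: 30.0
time_s: 15.7
tcp_pos: [0.5208, -0.2232, 0.1246]
ee_rot: [[-1.0, -0.0, 0.002], [-0.0, 1.0, -0.0], [-0.002, -0.0, -1.0]]
wrist_force: [-1.2, -0.5, -2.0]
gripper_width: 0.255
gripper_force: 30.0
time_s: 15.8
tcp_pos: [0.5205, -0.2232, 0.1241]
ee_rot: [[-1.0, 0.0, 0.001], [0.0, 1.0, -0.0], [-0.001, -0.0, -1.0]]
wrist_force: [0.3, -0.1, -1.2]
gripper_width: 0.248
gripper_force: 30.0
```

```bash
python3 -m handwheel '[[[0,0,0,0.0003,0,0.012,0.015],[0,0,0,0,0,0.012,0.015],[0,0,0,0,0,0,0.015],[0,0,0,0,0,0,0.015],[0,0,0,0,0,0.003,0.015],[0,0,0,0,0,0.003,0.015],[0,0,0,0,0,0.003,0.015],[0,0,0,0,0,0,0.015]]]'; python3 -m handwheel '[[[0,0,0,0,0,0.005,0.015],[0,0,0,0,0,0.005,0.015],[0,0,0,0,0,0,0.015],[0,0,0,0,0,0,0.015]]]'
```

```text
time_s: 16.6
tcp_pos: [0.5196, -0.2231, 0.0899]
ee_rot: [[-1.0, 0.0, -0.001], [0.0, 1.0, 0.0], [0.001, 0.0, -1.0]]
wrist_force: [0.9, -0.4, -0.8]
gripper_width: 0.25
gripper_force: 30.0
time_s: 17.0
tcp_pos: [0.5198, -0.2232, 0.0801]
ee_rot: [[-1.0, 0.0, -0.001], [0.0, 1.0, -0.0], [0.001, -0.0, -1.0]]
wrist_force: [0.4, -0.2, -2.3]
gripper_width: 0.25
gripper_force: 30.0
```

Inside the hole (nose ≈ 26 mm), no resistance.

```bash
python3 -m handwheel '[[[0,0,0,0,0,0.005,0.015],[0,0,0,0,0,0.005,0.015],[0,0,0,0,0,0.003,0.015],[0,0,0,0,0,0,0.015],[0,0,0,0,0,0,0.015]]]'; python3 -m handwheel '[[[0,0,0,0,0,0.001,0.015],[0,0,0,0,0,0,0.015],[0,0,0,0,0,0.001,0.015],[0,0,0,0,0,0,0.015]]]'
```

```text
time_s: 17.5
tcp_pos: [0.5199, -0.2232, 0.0672]
ee_rot: [[-1.0, 0.0, -0.0], [0.0, 1.0, -0.0], [0.0, -0.0, -1.0]]
wrist_force: [-0.5, 0.3, -1.4]
gripper_width: 0.248
gripper_force: 30.0
time_s: 17.9
tcp_pos: [0.5198, -0.2232, 0.0653]
ee_rot: [[-1.0, 0.0, -0.0], [0.0, 1.0, 0.0], [0.0, 0.0, -1.0]]
wrist_force: [-0.3, 0.7, -1.4]
gripper_width: 0.249
gripper_force: 30.0
```

```bash
python3 -m handwheel '[[[0,0,0,0,0,0.0005,0.015],[0,0,0,0,0,0,0.06],[0,0,0,0,0,0,0.06],[0,0,0,0,0,0,0.06],[0,0,0,0,0,0,0.06],[0,0,0,0,0,0,0.06]]]'; python3 -m handwheel '[[[0,0,0,0,0,-0.01,0.06],[0,0,0,0,0,-0.02,0.06],[0,0,0,0,0,-0.03,0.06],[0,0,0,0,0,-0.04,0.06],[0,0,0,0,0,-0.04,0.06],[0,0,0,0,0,-0.03,0.06],[0,0,0,0,-0.04,0,0.06],[0,0,0,0,-0.04,0,0.06],[0,0,0,0,-0.04,0,0.06],[0,0,0,0,-0.04,0,0.06],[0,0,0,0,-0.02,0,0.06],[0,0,0,0,0,0,0.06]]]'
python3 - <<'E'
from h import *
s=cams.capture("scene")[:,:,::-1];t=cams.capture("top")[:,:,::-1]
c=lambda im,x,y,w,h:cv2.resize(im[y:y+h,x:x+w],(400,300),interpolation=cv2.INTER_CUBIC)
cv2.imwrite("pics/a5.png",np.hstack([c(s,185,195,100,75),c(t,345,180,80,60)]))
E
```

```text
time_s: 18.5
tcp_pos: [0.52, -0.2232, 0.065]
ee_rot: [[-1.0, 0.0, 0.0], [0.0, 1.0, -0.0], [-0.0, -0.0, -1.0]]
wrist_force: [0.2, 0.5, -0.3]
gripper_width: 0.617
gripper_force: 0.0
time_s: 19.7
tcp_pos: [0.5192, -0.4058, 0.2347]
ee_rot: [[-1.0, 0.004, -0.0], [0.004, 1.0, -0.0], [0.0, -0.0, -1.0]]
wrist_force: [-0.5, 0.2, -0.5]
gripper_width: 0.689
gripper_force: 0.0
```

View pics/a5.png

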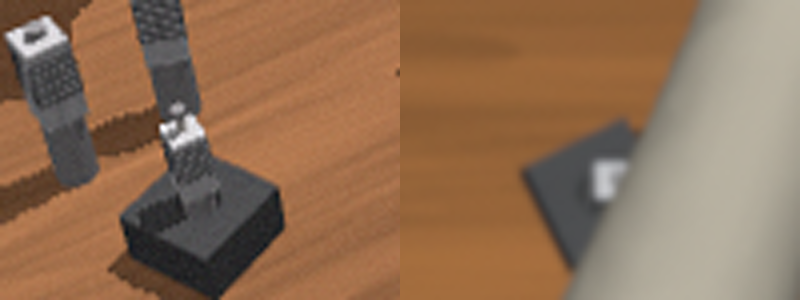

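The small gauge stands upright in its stand (scene crop (185,165)). Its rod cap shows about 5–6 px above the body top, at crop (178,107), so the rod is out by well over 8 mm. The gripper is clear, so I hand in.

```bash
python3 -c "
from station import r
print(r.finish_job())"
```

```text
the job is handed in; nothing more can be done
None
```

The job is handed in, but no verdict came back. The gauge was pressed home on the green damper's valve at about 13.5 N for over a second, then stood back upright in its stand with the rod out by an estimated 15 mm; the other things were not touched as far as I could tell, though I did not re-measure them.

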